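# Clamp a reagent bottle with the bench ratchet clamp

## Task

Stand the blue-capped amber bottle upright between the jaws of the bench ratchet clamp, close against the V-shaped fixed jaw, and let go of it. Then squeeze the red trigger, letting it spring back each time, as often as needed until the sliding jaw holds the bottle firmly in the V, but do not crush the glass: stop as soon as the trigger has gone clearly stiffer than when the jaw ran free. Leave the trigger released and the bottle clamped, move the jaw only with the trigger (do not push it by hand), and do not disturb the other things on the bench.

Things in the scene. Friction and masses are not known exactly. Their poses are not given: they have to be found in the camera images.
- bottle_center (a point): The bottle to clamp: amber glass, BLUE cap, yellow label, 160 mm high, about 0.55 kg, body 72 mm across up to 104 mm, then a shoulder; the cap is an upright cylinder 42 mm across, from 126 to 160 mm above the foot: grasp it there from above. This point is on its axis, 80 mm above its foot; z is its upright axis.
- bottle: The same blue-capped bottle; origin at the centre of its underside.
- nest (a point): Where the bottle's centre point (80 mm above its foot) is when it stands fully home in the V. Axes are the clamp's: +x is the way the sliding jaw closes, towards the fixed V jaw; z up. A bottle set down up to 15 mm short of home (towards -x) and a few mm off sideways is pushed home by the jaw.
- clamp: The ratchet clamp, fixed to the bench: aluminium base plate 320 x 100 x 8 mm on which the bottle stands, blue V-shaped fixed jaw at the +x end (88 mm high), blue housing with handle and trigger at the -x end. Origin under the plate's middle. The jaw's pad has a spring of 6 N/mm after 3 N preload: aim for 10 to 28 N on the bottle while squeezing (38 N crush it); 7 to 10 N stay on release.
- jaw_bar: Sliding jaw: blue block, black sprung pad 46 x 46 mm, toothed steel bar. Origin: middle of the pad's front face, 40 mm above the bench; +x the closing way. The face meets a fully home bottle 36 mm short of nest along x; it starts 18 to 38 mm from there. A full squeeze advances it about 10 mm (two teeth), a half one 5; it stays by friction (13 N) when the trigger springs back. It cannot be drawn back.
- trigger (a joint): Red trigger lever, rad: 0 released (leaning to the clamp's +x), 0.31 fully squeezed (tip moved 20 mm towards -x, to the handle). Springs back by itself. Moving its tip takes 4 to 6 N until a tooth is caught, 13 to 16 N with the jaw running free; as the pad presses it stiffens or stalls part-way: 20 N at the tip give about 10 N at the pad, 25 N 17 N, 30 N 24 N, 39 N crush the bottle.
- trigger_tip (a point): Axis of the trigger's rounded red tip, a bar 16 mm thick and 30 mm wide, 142 mm above the bench, on a lever pivoted 65 mm below. Moves with the trigger. Nothing is above it; the top of the blue housing below is 92 mm above the bench. Jaw block and bottle are farther along +x.
- handle (a point): The fixed upright black handle behind the trigger: 14 mm thick along the clamp's x, 30 mm wide, top 155 mm above the bench. This point is at mid-thickness, 143 mm above the bench; axes as nest. Trigger and handle together measure 56 mm over their outer faces along x when released, 36 mm when squeezed: a gripper can straddle both from above and squeeze along x; the handle does not move.
- solvent: Amber bottle with a WHITE cap, same size as the blue-capped one; leave alone. Origin under its centre.
- acid: White bottle with a RED cap, same size; leave alone. Origin under its centre.
- beaker: White porcelain beaker, 70 mm across, 90 mm high; leave alone. Origin under its centre.
- seed_jar: Amber jar with a green lid, 68 mm across, 100 mm high; leave alone. Origin under its centre.
- mortar: White mortar bowl, 96 mm across, 50 mm high; leave alone. Origin under its centre.
- wrench: Steel wrench lying on the bench; leave alone. Origin under its middle.

How it is judged (in metres and radians):
On the way, in this order (a step that is already met when the one before it is completed fails the run):
1. the blue-capped bottle stands upright in the clamp within 35 mm of fully home, let go, not yet pressed by the jaw (horizontal distance between bottle_center and nest below 0.035 m and z of bottle_center in the frame of nest between -0.006 and 0.006 m and angle between bottle_center's own z axis and vertical below 0.1 rad and contact force between the fingers and bottle below 0.2 N and contact force between jaw_bar and bottle below 3 N), for 0.2 s.
2. the trigger has brought the jaw to press the bottle into the V with more than 7 N (contact force between jaw_bar and bottle above 7 N and horizontal distance between bottle_center and nest below 0.012 m), for 0.2 s.
At the end, for the whole second after the job is handed in: The blue-capped bottle stands at rest, upright within 0.06 rad, its axis within 10 mm of fully home in the V and its foot on the base plate (6 mm); the jaw presses it with more than 5 N and the trigger is released (below 0.06 rad) (contact force between jaw_bar and bottle above 5 N and horizontal distance between bottle_center and nest below 0.01 m and z of bottle_center in the frame of nest between -0.006 and 0.006 m and angle between bottle_center's own z axis and vertical below 0.06 rad and value of joint trigger below 0.06 rad and linear speed of bottle below 0.01 m/s); the robot touches nothing.
It fails at once if the glass is crushed: the jaw presses the bottle with more than 38 N (contact force between jaw_bar and bottle above 38 N).
It fails at once if the jaw is pushed by hand (more than 10 N of the robot on the sliding jaw) (contact force between any of the arm, the fingers and jaw_bar above 10 N).
It fails at once if another thing on the bench is moved by more than 30 mm (distance of any of solvent, acid, beaker, seed_jar, mortar, wrench from where it was at the start of the episode above 0.03 m).
It also fails if it takes over 51 s, if anything falls off the work surface, if the arm or the gripper's body presses on something with over 40 N, if the wrist force passes 120 N, or if a joint passes its speed limit or range.

## Robot

A 6-joint arm with a two-finger parallel gripper is mounted at the origin on the work surface. World frame = base frame: x ahead of the robot, y to its left, z up, the work surface at z = 0. Lengths are in mm, angles in rad, forces in N, time in s.
With the tool pointing down it reaches from about 275 to 750 mm from the base axis. Payload 10.2 kg.
Tool frame: the origin (TCP) lies midway between the tips of the shut fingers; the grasp point (between the pads) lies 19 mm behind it; z points along the fingers, y is the line along which they close (so a half turn about z gives the same grasp; the last joint's range is limited). The gripper opens to 85 mm and grips with 20 to 120 N. Pads are 22 mm wide; open, the fingers measure 114 mm over their backs; the gripper's body (76 mm by 85 mm) begins 54 mm behind the grasp point. The pads swing forward as they close: fully open they stand 13 mm farther back than shut.
Start: joints at [0.9, 0.313, 1.498, -0, 1.331, -0.223], TCP at [227.329, 473.236, 231.294] pointing down, gripper open.
Joint ranges: [-2.94, 2.94], [-0.97, 2.17], [0.19, 2.56], [-1.23, 4.37], [0.02, 3.11], [-2.88, 2.88]. Speed limits (rad/s): [2.39, 2.39, 3.01, 3.14, 3.14, 3.14].

## Interface

Orientations are given as a unit quaternion [w, x, y, z].
In Python, from rig import ctrl gives the robot as it stands.
- The arm moves only by the tool send_rows, never from a script. Its argument "targets" is a list of rows, each an object with "offset": the shift along the world's x, y, z in cm, a list of three; "spin": the turn about the world's z in rad. A call has 1 to 8 rows; each row is the pose to reach, as a shift and turn from the pose commanded when the call began; what a row does not reach only later rows make up. A row lasts 1/12 s, in which the tool goes at most 41.7 mm and 7.16 degrees, less where a joint would pass 70% of its speed; a pose out of reach is approached as far as the arm can. A call with a gripper value outside its range is refused whole. "grip" is the opening, from 0 (shut) to 1 (fully open), set as the call begins (left out, the last holds). The fingers move at their own pace and stop on an object; "squeeze" is the grip in N (left out, the last holds). Time passes only in rows, so rows that repeat a pose let the fingers close. It gives the time, the measured TCP pose, the force, the opening and the grip force at its end, in the units of the state.
- ctrl.sense(): the state, without advancing time (a new reading comes with each control period).
- ctrl.capture(name): name is "scene" or "top" or "wrist"; returns (picture, depth): 420x560x3 uint8, red, green, blue; 420x560 float32, mm along the optical axis (not along the pixel's ray), 0 where there is no reading.
- ctrl.calibration(name): a dict with "fx", "fy", "cx", "cy" (pixels), "view" (4x4, takes a point from world to camera coordinates); the wrist camera has in their place "mount" (4x4, takes a point from camera to tool coordinates, whose origin is the TCP and whose axes are the flange's). Camera axes: x right, y down, z forward; pixel columns grow to the right and rows downward; lengths in mm; the calibration is good to about 2 mm. A picture is of the moment at which its call begins: read the wrist's pose just before it. calibration takes no time and is no camera call.
- ctrl.finish_job(): hands the job in; it is judged then, once.
Trained networks look in the newest picture that a camera, given by its name, has taken for a name from the list of things; names that differ only in an ending like _2 or _b are one class to them, and where a whole thing is asked for, a point or a joint stands for the part that bears it (a point fixed in the world has none). Each returns a list of dicts, best first, with "conf" (0 to 1); they miss things now and then, are a little off and sometimes report something else, mostly with a low value. They report only what shows in the picture. A call takes as long as a camera call.
- ctrl.search_frame(camera, query): "box" ([left, top, right, bottom] in pixels, round what is visible of it).
- ctrl.place_of(camera, query): "uv" ([column, row] in pixels: a listed point, or the origin of a listed thing).
The state is a dict: "time_s": time; "joints": joint angles; "dq": joint speeds; "tau": joint torques, N m; "eef_pos": TCP position; "ee_rot": TCP orientation; "force": force on the tool from outside, world axes, zero at the start; "wrist_torque": the same for the moment, N m; "grip_width": opening from 0.0 (shut) to 1.0 (fully open); "grip_force": force on a finger pad.
Only numpy, scipy, OpenCV 4.12 (cv2) and the standard library are available. Lean on these libraries where they do the work, as an engineer would, in place of code of your own. Each camera call takes 0.05 s, during which the arm holds its last target. There are 200 camera calls.

## Working session

There is one attempt and no reset: what is moved stays moved. The work goes in short steps, Python scripts to look and compute and a tool call to move; the robot and the scene stay as the last step left them, time stands still between calls to the robot, and variables do not carry over. Pictures are saved under pics/ and viewed, at most 10 in all, crops included, and the job is handed in when it is done.

Besides the shell and the picture viewer there is one more tool, called after "Emit:" as name([rows], argument=value, ...), one row to a line, values as JSON. send_rows: Moves the arm, as the interface text tells. Its arguments: {"type":"object","properties":{"targets":{"type":"array"},"grip":{"type":"number"},"squeeze":{"type":"number"}},"required":["targets"]}

```bash
mkdir -p pics
cat > h.py <<'E'
from rig import ctrl
import numpy as np, cv2
from scipy.spatial.transform import Rotation as R
def T(cam):
    c=ctrl.calibration(cam)
    if cam!='wrist': return c,np.linalg.inv(np.array(c['view']))
    s=ctrl.sense(); q=s['ee_rot']; M=np.eye(4); M[:3,:3]=R.from_quat([q[1],q[2],q[3],q[0]]).as_matrix(); M[:3,3]=s['eef_pos']
    return c,M@np.array(c['mount'])
def ray(c,M,uv,z=None,d=None):
    v=np.array([(uv[0]-c['cx'])/c['fx'],(uv[1]-c['cy'])/c['fy'],1.])
    w=M[:3,:3]@v; o=M[:3,3]
    return o+w*(d if d is not None else (z-o[2])/w[2])
def cloud(c,M,dep):
    v,u=np.mgrid[:dep.shape[0],:dep.shape[1]]
    P=np.stack([(u-c['cx'])/c['fx']*dep,(v-c['cy'])/c['fy']*dep,dep],-1)
    return P@M[:3,:3].T+M[:3,3]
E
python3 - <<'E'
from h import *
print(ctrl.sense())
ims=[]
Z={'bottle_center':80,'trigger_tip':142,'handle':143,'nest':88,'jaw_bar':40,'clamp':0,'solvent':0,'acid':0,'beaker':0,'seed_jar':0,'mortar':0,'wrench':0}
for cam in('top','scene'):
    c,M=T(cam); p,d=ctrl.capture(cam); cv2.imwrite(f'pics/{cam}0.png',p[...,::-1]); np.save(cam+'0.npy',d)
    for k,z in Z.items():
        r=ctrl.place_of(cam,k)[:2]
        print(cam,k,[(np.round(x['uv']),round(x['conf'],2),np.round(ray(c,M,x['uv'],z))) for x in r])
E
```

```text
{'time_s': 0.0, 'joints': array([ 8.99613029e-01,  3.13454502e-01,  1.49842753e+00, -3.35475288e-06,
        1.33100820e+00, -2.23420416e-01]), 'dq': array([-0.00052128,  0.00136901, -0.00084885, -0.00093564, -0.00181471,
        0.00108189]), 'tau': array([ 4.37318949e-04, -4.12264681e+01, -2.59743655e+01, -1.65205865e-04,
        4.11902613e-03,  1.90010303e-05]), 'eef_pos': array([227.15724708, 473.02898591, 230.73637019]), 'ee_rot': array([-2.79156348e-04,  2.22015422e-01,  9.75042938e-01, -5.85667500e-04]), 'force': array([-0.79253049,  0.56006333, -0.09810616]), 'wrist_torque': array([ 0.02301305, -0.00121138, -0.01380528]), 'grip_force': 0.0, 'grip_width': 0.9951242569957995}
top bottle_center [(array([218., 202.]), 0.82, array([644., 269.,  80.]))]
top trigger_tip [(array([391., 204.]), 0.6, array([ 620., -147.,  142.]))]
top handle [(array([397., 189.]), 0.73, array([ 656., -161.,  143.]))]
top nest [(array([372., 271.]), 0.69, array([ 468., -103.,   88.]))]
top jaw_bar [(array([376., 248.]), 0.92, array([ 529., -123.,   40.]))]
top clamp [(array([374., 245.]), 0.94, array([
[... 824 characters left out ...]
3.]))]
scene nest [(array([235., 154.]), 0.85, array([ 463., -111.,   88.])), (array([355., 335.]), 0.5, array([762., 406.,  88.]))]
scene jaw_bar []
scene clamp []
scene solvent [(array([320., 221.]), 0.85, array([480., 183.,  -0.]))]
scene acid [(array([373., 238.]), 0.68, array([454., 328.,   0.]))]
scene beaker [(array([233., 287.]), 0.97, array([775., 104.,   0.]))]
scene seed_jar [(array([355., 331.]), 0.73, array([713., 399.,   0.])), (array([325., 258.]), 0.66, array([580., 251.,   0.]))]
scene mortar [(array([283., 312.]), 0.57, array([764., 239.,   0.]))]
scene wrench [(array([175., 257.]), 0.94, array([785., -72.,   0.])), (array([216., 192.]), 0.63, array([ 554., -123.,    0.]))]
```

View pics/top0.png

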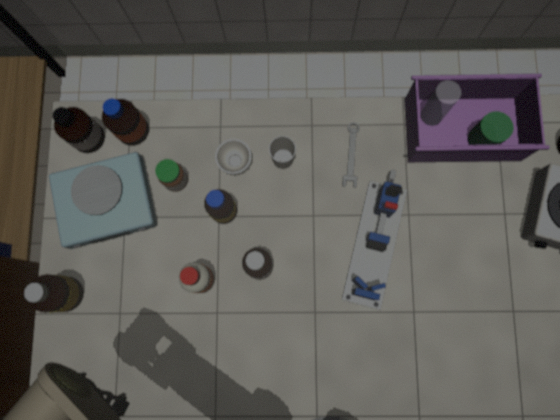

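View pics/scene0.png

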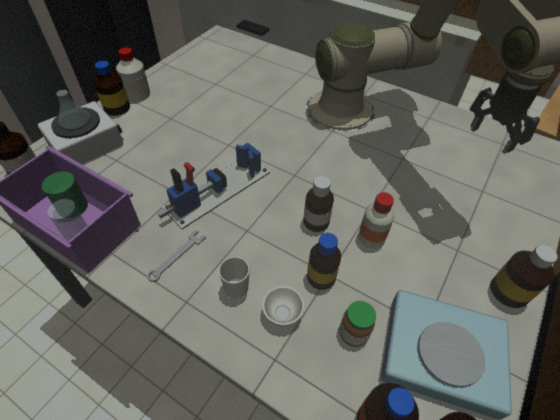

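The top view shows the target blue cap at (216,198), and the clamp running from the handle at (397,189) to the V at (367,288). The networks' points agree between the two cameras and with both pictures. The other blue-capped bottle, at top (112,107), is a distractor off to the side. Next I refine with colour and depth.

Run:
```python
from h import *
c,M=T('top'); p=cv2.imread('pics/top0.png'); d=np.load('top0.npy'); P=cloud(c,M,d)
h=cv2.cvtColor(p,cv2.COLOR_BGR2HSV)
blue=(abs(h[...,0].astype(int)-113)<15)&(h[...,1]>140)&(h[...,2]>40)
m=np.zeros_like(blue);m[185:225,200:240]=1
q=P[m&blue&(P[...,2]>140)];print('cap',len(q),q.mean(0),q.min(0),q.max(0))
m[:]=0;m[170:310,335:415]=1
for lo,hi in((4,16),(60,100),(125,150),(150,160)):
    s=m&(P[...,2]>lo)&(P[...,2]<hi);Q=P[s]
    if len(Q)>8:print(lo,hi,len(Q),cv2.minAreaRect(Q[:,:2].astype(np.float32)),Q.mean(0))
red=m&((h[...,0]<8)|(h[...,0]>172))&(h[...,1]>150)&(h[...,2]>50);print('red',P[red&(P[...,2]>120)].mean(0),P[red][:, 2].max())
print(ctrl.calibration('wrist'))
```

```text
cap 199 [633.33466769 263.75963331 164.76200374] [388.51913597  85.57849948 154.22651008] [ 652.30429208  282.73469703 1293.70536161]
4 16 3156 ((561.0409545898438, -127.37032318115234), (202.47535705566406, 362.3368225097656), 87.97319793701172) [ 540.57525218 -117.64622225    7.53785924]
60 100 1006 ((547.3497314453125, -125.66342163085938), (73.92887115478516, 286.77191162109375), 75.09777069091797) [ 539.06312092 -121.48521198   79.06769032]
125 150 131 ((636.99560546875, -149.0421600341797), (29.55724334716797, 55.512393951416016), 77.50112915039062) [ 630.95017458 -148.00311605  143.79116258]
150 160 72 ((639.06982421875, -149.08135986328125), (27.9173641204834, 53.02668762207031), 70.58476257324219) [ 651.84473835 -153.3427168   153.11657859]
red [ 615.88913601 -144.20689889  147.92223219] 152.37179934958658
{'fx': 290.19096176211747, 'fy': 290.19096176211747, 'cx': 278.11934226778413, 'cy': 205.17312218573653, 'mount': array([[ 1.13562167e-04, -9.63792174e-01, -2.66654519e-01,
         6.78058974e+01],
       [ 9.99999972e-01,  1.64563085e-04, -1.68916881e-04,
        -1.50289755e-01],
       [ 2.06682258e-04, -2.66654492e-01,  9.63792166e-01,
        -1.42375436e+02],
       [ 0.00000000e+00,  0.00000000e+00,  0.00000000e+00,
         1.00000000e+00]])}
```

Emit:
send_rows([
  {"offset": [4, -2, 1], "spin": -0.1},
  {"offset": [8, -4, 2], "spin": -0.2},
  {"offset": [12, -6, 3], "spin": -0.3},
  {"offset": [16, -8, 4], "spin": -0.4},
  {"offset": [20, -10, 5], "spin": -0.5},
  {"offset": [24, -12, 6], "spin": -0.6},
  {"offset": [28, -14, 7], "spin": -0.7},
  {"offset": [31, -16, 8], "spin": -0.8},
])

```text
time_s: 1.97
eef_pos: [518.3, 324.2, 305.4]
ee_rot: [-0.0, 0.586, 0.81, -0.0]
force: [0.1, 1.0, 0.2]
grip_width: 0.998
grip_force: 0.0
```

```bash
cat >> h.py <<'E'
def capmask(p):
    h=cv2.cvtColor(p,cv2.COLOR_RGB2HSV); return (abs(h[...,0].astype(int)-113)<15)&(h[...,1]>140)&(h[...,2]>40)
E
python3 - <<'E'
from h import *
c,M=T('wrist'); p,d=ctrl.capture('wrist'); cv2.imwrite('pics/w1.png',p[...,::-1]); P=cloud(c,M,d)
m=capmask(p)&(abs(P[...,2]-160)<8)&(np.hypot(P[...,0]-634,P[...,1]-264)<45)
Q=P[m]; print(len(Q),Q.mean(0),cv2.minEnclosingCircle(Q[:,:2].astype(np.float32)))
print([ (np.round(x['uv']),x['conf'],ray(c,M,x['uv'],80)) for x in ctrl.place_of('wrist','bottle_center')])
E
```

```text
644 [625.98341927 268.05968348 159.3213593 ] ((632.7559814453125, 268.61395263671875), 20.230010986328125)
[(array([344., 244.]), 0.75, array([630.90983424, 268.17580931,  80.        ]))]
```

View pics/w1.png

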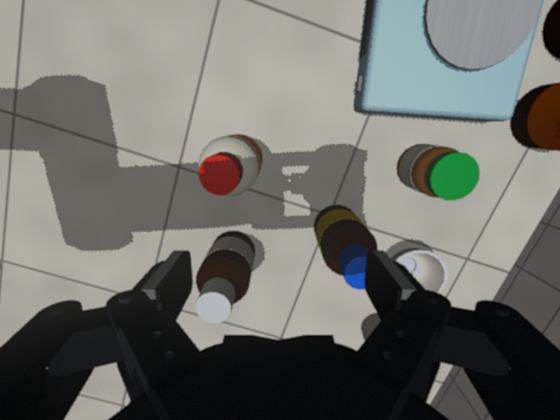

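The wrist view shows the target cap at (357,273), partly hidden by a finger, which puts it at about (632,268). I'll go above it.

Emit:
send_rows([
  {"offset": [3.5, -1.8, 0]},
  {"offset": [7, -3.6, -2]},
  {"offset": [10, -5, -5]},
  {"offset": [11.4, -5.6, -7]},
  {"offset": [11.4, -5.6, -7]},
])

```text
invalid input
```

Run:
```python
from h import *
s=ctrl.sense();print(s['eef_pos'],s['force'])
c,M=T('wrist'); p,d=ctrl.capture('wrist'); cv2.imwrite('pics/w2.png',p[...,::-1]); P=cloud(c,M,d)
m=capmask(p)&(abs(P[...,2]-160)<8)&(np.hypot(P[...,0]-634,P[...,1]-264)<45)
Q=P[m]; print(len(Q),Q.mean(0),cv2.minEnclosingCircle(Q[:,:2].astype(np.float32)))
```

```text
[521.0261924  322.03714733 305.41973557] [-0.19624197  0.02421227 -1.82051238]
700 [627.02051858 268.50751706 159.26576276] ((632.9401245117188, 268.58770751953125), 20.01849365234375)
```

Rows need a spin value.

Emit:
send_rows([
  {"offset": [3.5, -1.7, 0], "spin": 0},
  {"offset": [7, -3.4, -2], "spin": 0},
  {"offset": [9.5, -4.8, -5], "spin": 0},
  {"offset": [11.1, -5.4, -7], "spin": 0},
  {"offset": [11.1, -5.4, -7], "spin": 0},
])

```text
time_s: 2.53
eef_pos: [627.9, 269.6, 228.5]
ee_rot: [-0.003, 0.585, 0.811, -0.004]
force: [-0.2, 0.6, -1.8]
grip_width: 0.999
grip_force: 0.0
```

Run:
```python
from h import *
s=ctrl.sense();print(s['eef_pos'],s['force'])
c,M=T('wrist'); p,d=ctrl.capture('wrist'); P=cloud(c,M,d)
m=capmask(p)&(abs(P[...,2]-160)<8)&(np.hypot(P[...,0]-634,P[...,1]-264)<45)
Q=P[m]; print(len(Q),Q.mean(0),cv2.minEnclosingCircle(Q[:,:2].astype(np.float32)))
```

```text
[627.94092344 269.62899299 228.45575594] [-0.20105557  0.62952455 -1.75590652]
2105 [633.30427141 269.69428957 159.58018973] ((633.5502319335938, 268.7593078613281), 20.340530395507812)
```

Emit:
send_rows([
  {"offset": [0.1, 0.1, -2.5], "spin": 0},
  {"offset": [0.1, 0.1, -5.5], "spin": 0},
  {"offset": [0.1, 0.1, -8.5], "spin": 0},
  {"offset": [0.1, 0.1, -10.5], "spin": 0},
  {"offset": [0.1, 0.1, -10.9], "spin": 0},
  {"offset": [0.1, 0.1, -10.9], "spin": 0},
])

```text
time_s: 3.08
eef_pos: [627.8, 273.6, 126.9]
ee_rot: [-0.0, 0.583, 0.812, -0.0]
force: [0.8, 0.4, 1.2]
grip_width: 1.0
grip_force: 0.0
```

Emit:
send_rows([
  {"offset": [0.5, -0.4, 0], "spin": 0},
  {"offset": [0.5, -0.4, 0], "spin": 0},
])

```text
time_s: 3.25
eef_pos: [635.1, 268.4, 129.0]
ee_rot: [0.002, 0.584, 0.812, 0.002]
force: [-0.6, 0.0, -0.1]
grip_width: 0.997
grip_force: 0.0
```

Emit:
send_rows([
  {"offset": [0, 0, 0], "spin": 0},
  {"offset": [0, 0, 0], "spin": 0},
  {"offset": [0, 0, 0], "spin": 0},
  {"offset": [0, 0, 0], "spin": 0},
  {"offset": [0, 0, 0], "spin": 0},
  {"offset": [0, 0, 0], "spin": 0},
], grip=0.3, squeeze=50)

```text
time_s: 3.75
eef_pos: [633.9, 268.5, 126.8]
ee_rot: [0.0, 0.584, 0.812, 0.0]
force: [0.9, 0.3, 4.9]
grip_width: 0.478
grip_force: 51.1
```

Held (opening 41 mm). I'll lift the bottle high and carry it past the clamp to its −y side, where the wrist camera faces the clamp.

Emit:
send_rows([
  {"offset": [0, 0, 2], "spin": 0},
  {"offset": [0, 0, 5], "spin": 0},
  {"offset": [0, 0, 8.5], "spin": 0},
  {"offset": [0, 0, 12], "spin": 0},
  {"offset": [0, 0, 15.5], "spin": 0},
  {"offset": [-0.5, -1, 18.5], "spin": 0},
  {"offset": [-1, -3, 20], "spin": 0},
  {"offset": [-2, -6, 20], "spin": 0},
])

```text
time_s: 4.42
eef_pos: [614.1, 209.5, 328.5]
ee_rot: [0.001, 0.583, 0.812, 0.002]
force: [2.1, -1.1, -5.4]
grip_width: 0.479
grip_force: 52.8
```

Emit:
send_rows([
  {"offset": [-1, -4, 0], "spin": -0.08},
  {"offset": [-2, -8, 0], "spin": -0.16},
  {"offset": [-3, -12, 0], "spin": -0.24},
  {"offset": [-4, -16, 0], "spin": -0.32},
  {"offset": [-5, -20, 0], "spin": -0.4},
  {"offset": [-6, -24, 0], "spin": -0.48},
  {"offset": [-7, -28, 0], "spin": -0.56},
  {"offset": [-8, -32, 0], "spin": -0.62},
])

```text
time_s: 5.08
eef_pos: [532.4, -113.1, 325.0]
ee_rot: [-0.001, 0.805, 0.593, -0.001]
force: [1.9, -0.2, -5.3]
grip_width: 0.475
grip_force: 52.7
```

Emit:
send_rows([
  {"offset": [-0.5, -4, 0], "spin": 0},
  {"offset": [-1, -8, 0], "spin": 0},
  {"offset": [-1.5, -12, 0], "spin": 0},
  {"offset": [-2, -15, 0], "spin": 0},
  {"offset": [-2, -15, 0], "spin": 0},
  {"offset": [-2, -15, 0], "spin": 0},
])

```text
time_s: 5.58
eef_pos: [512.9, -262.9, 324.4]
ee_rot: [-0.002, 0.805, 0.594, -0.0]
force: [-0.2, 1.3, -6.6]
grip_width: 0.479
grip_force: 52.6
```

Run:
```python
from h import *
s=ctrl.sense();print(s['eef_pos'],s['ee_rot'],s['force'],s['grip_width'])
c,M=T('wrist'); p,d=ctrl.capture('wrist'); cv2.imwrite('pics/w3.png',p[...,::-1]);np.save('w3.npy',d);np.save('w3M.npy',M)
Z={'trigger_tip':142,'handle':143,'nest':88,'jaw_bar':40,'clamp':0}
for k,z in Z.items():
    print(k,[(np.round(x['uv']),round(x['conf'],2),np.round(ray(c,M,x['uv'],z),1)) for x in ctrl.place_of('wrist',k)[:2]])
```

```text
[ 512.92434136 -262.89467675  324.40547125] [-1.78128865e-03  8.04758277e-01  5.93599850e-01 -4.00340662e-04] [-0.23846354  1.25957994 -6.64072273] 0.47932410011292353
trigger_tip [(array([342.,  47.]), 0.97, array([ 616.2, -145.2,  142. ]))]
handle [(array([381.,  40.]), 0.84, array([ 654.7, -150.2,  143. ]))]
nest [(array([206.,  63.]), 0.77, array([ 470.4, -104.4,   88. ]))]
jaw_bar [(array([257.,  69.]), 0.76, array([ 526. , -120.2,   40. ]))]
clamp [(array([270.,  76.]), 0.95, array([ 541.3, -127.1,    0. ]))]
```

View pics/w3.png

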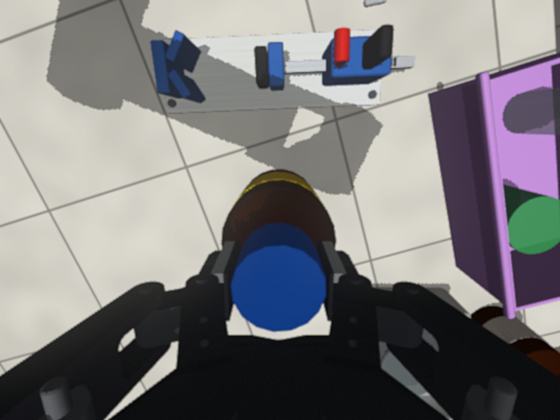

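The wrist view shows the V at (175,65), the jaw pad at (262,66), the trigger at (342,45) and the handle at (380,45). Now I fit the clamp axis and the V from this depth image.

Run:
```python
from h import *
c=ctrl.calibration('wrist');M=np.load('w3M.npy');d=np.load('w3.npy');p=cv2.imread('pics/w3.png');P=cloud(c,M,d)
m=np.zeros(d.shape,bool);m[20:120,145:415]=1
print('bench z',np.median(P[125:160,150:220,2]))
z=P[...,2]
q=(m&(z>4.5)&(z<12)).astype(np.uint8); q=cv2.morphologyEx(q,cv2.MORPH_OPEN,np.ones((3,3)))
n,l,st,_=cv2.connectedComponentsWithStats(q);i=1+st[1:,4].argmax();Q=P[l==i][:,:2].astype(np.float32)
print(st[i],cv2.minAreaRect(Q))
h=cv2.cvtColor(p,cv2.COLOR_BGR2HSV);blue=(abs(h[...,0].astype(int)-110)<18)&(h[...,1]>100)
V=P[m&blue&(abs(z-88)<6)]
for a in (165,):
  pass
ax=np.array([-185,47.]);ax/=np.hypot(*ax);n_=np.array([-ax[1],ax[0]]);O=np.array([541.4,-126.6])
def loc(X):return (X[:,:2]-O)@np.c_[ax,n_]
L=loc(V);print('V top ext',len(V),np.percentile(L,[1,99],axis=0))
for lo in range(40,170,10):
  s=L[(L[:,0]>=lo)&(L[:,0]<lo+10)]
  if len(s)>5:print(lo,len(s),np.histogram(s[:,1],bins=range(-50,51,10))[0])
J=P[m&(z>30)&(z<75)];Lj=loc(J);s=Lj[(Lj[:,0]>-30)&(Lj[:,0]<60)];print('jaw',np.percentile(s,[1,50,99],axis=0))
H=P[m&(z>148)&(z<162)];print('handle top',loc(H).mean(0),np.percentile(loc(H),[2,98],axis=0))
print('nest',loc(np.array([[470.4,-104.4],[468,-103],[463,-111]])),'tip',loc(np.array([[616,-145.2],[654.5,-151]])))
```

```text
bench z -0.006210834397563758
[ 167   32  214   82 9153] ((543.8990478515625, -124.58305358886719), (100.5494613647461, 319.1591491699219), 75.16681671142578)
V top ext 2021 [[-142.5713109   -36.41825409]
 [ 137.87450604   29.87828881]]
90 32 [ 0 17  1  0  0  0  0 13  1  0]
100 300 [ 1 70 63 19  0  9 50 69 19  0]
110 258 [ 0  2 43 75 10 59 54 15  0  0]
120 116 [ 0  4 16 26 18 23 20  9  0  0]
130 161 [ 0  6 36 27 27 28 20 17  0  0]
jaw [[-28.06136263 -26.78869126]
 [ -3.39919524  -1.1820587 ]
 [ 17.20898303  23.66775807]]
handle top [-100.6291742    -1.12142484] [[-122.97847607  -15.03761583]
 [ -71.38423966   12.80411691]]
nest [[74.28032538 -4.03401304]
 [76.95115636 -4.79995162]
 [79.82735527  4.18489561]] tip [[ -76.88304964   -0.34158136]
 [-115.6258157    -4.20008865]]
```

The plate fit gives 100.5 x 319 mm, which matches the given size. Its centre is (543.9,-124.6) and its axis lies at 165.2°. The nest is about 77 mm from the centre, so I'll place the bottle at +67, (479,-107).

Emit:
send_rows([
  {"offset": [-0.8, 3.8, 0], "spin": 0.02},
  {"offset": [-1.7, 7.6, 0], "spin": 0.04},
  {"offset": [-2.5, 11.4, 0], "spin": 0.04},
  {"offset": [-3.1, 14.2, 0], "spin": 0.04},
  {"offset": [-3.4, 15.5, 0], "spin": 0.04},
  {"offset": [-3.4, 15.5, 0], "spin": 0.04},
  {"offset": [-3.4, 15.5, 0], "spin": 0.04},
])

```text
time_s: 6.47
eef_pos: [479.8, -106.0, 326.6]
ee_rot: [0.001, 0.791, 0.611, 0.0]
force: [0.1, -0.2, -5.2]
grip_width: 0.476
grip_force: 53.4
```

Emit:
send_rows([
  {"offset": [0, 0, -2], "spin": 0},
  {"offset": [0, 0, -5], "spin": 0},
  {"offset": [0, 0, -7], "spin": 0},
  {"offset": [0, 0, -8], "spin": 0},
  {"offset": [0, 0, -8], "spin": 0},
  {"offset": [0, 0, -8], "spin": 0},
])

```text
time_s: 6.97
eef_pos: [480.1, -107.3, 246.9]
ee_rot: [0.0, 0.792, 0.61, 0.0]
force: [0.6, 0.4, -4.8]
grip_width: 0.48
grip_force: 53.2
```

Emit:
send_rows([
  {"offset": [-0.1, 0, -1.5], "spin": 0},
  {"offset": [-0.1, 0, -3.5], "spin": 0},
  {"offset": [-0.1, 0, -5.5], "spin": 0},
  {"offset": [-0.1, 0, -7.5], "spin": 0},
  {"offset": [-0.1, 0, -9.2], "spin": 0},
  {"offset": [-0.1, 0, -10.2], "spin": 0},
  {"offset": [-0.1, 0, -10.6], "spin": 0},
  {"offset": [-0.1, 0, -10.6], "spin": 0},
])

```text
time_s: 7.63
eef_pos: [479.1, -106.9, 140.6]
ee_rot: [0.0, 0.792, 0.611, 0.0]
force: [0.4, -0.7, -6.0]
grip_width: 0.474
grip_force: 53.2
```

Run:
```python
from h import *
s=ctrl.sense();print(s['eef_pos'],s['force'])
for cam in ('scene',):
    p,d=ctrl.capture(cam); q=cv2.resize(p[110:240,140:320],None,fx=4,fy=4,interpolation=cv2.INTER_CUBIC);cv2.imwrite('pics/s2.png',q[...,::-1])
```

```text
[ 479.11247476 -106.89055593  140.63423086] [ 0.35415826 -0.68408385 -6.00786617]
```

View pics/s2.png

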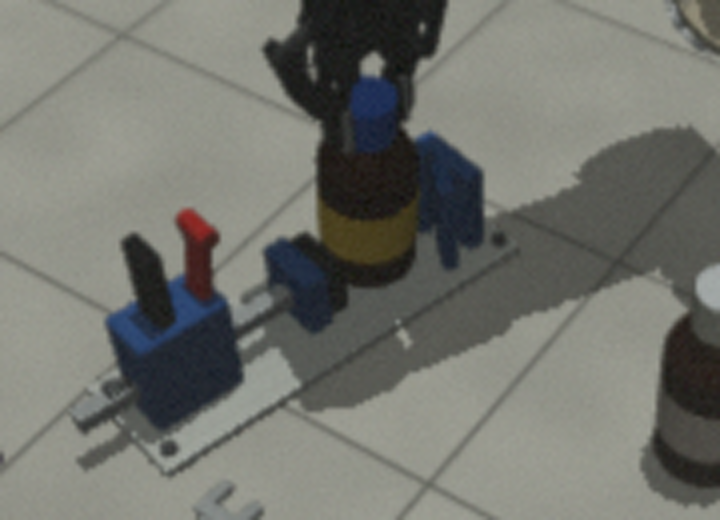

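The bottle hangs between the pad and the V, clear of both. I'll lower it onto the plate.

Emit:
send_rows([
  {"offset": [0, 0, -0.2], "spin": 0},
  {"offset": [0, 0, -0.4], "spin": 0},
  {"offset": [0, 0, -0.55], "spin": 0},
  {"offset": [0, 0, -0.55], "spin": 0},
])

```text
time_s: 8.02
eef_pos: [479.7, -107.5, 137.4]
ee_rot: [0.002, 0.792, 0.611, 0.001]
force: [-4.5, -0.5, 14.2]
grip_width: 0.477
grip_force: 55.1
```

Touched down. I'll let go.

Emit:
send_rows([
  {"offset": [0, 0, 0.1], "spin": 0},
  {"offset": [0, 0, 0.1], "spin": 0},
  {"offset": [0, 0, 0.1], "spin": 0},
  {"offset": [0, 0, 0.1], "spin": 0},
  {"offset": [0, 0, 0.1], "spin": 0},
  {"offset": [0, 0, 0.1], "spin": 0},
], grip=1)

```text
time_s: 8.52
eef_pos: [478.7, -106.6, 135.7]
ee_rot: [0.0, 0.792, 0.611, 0.0]
force: [0.2, -0.5, 0.2]
grip_width: 0.998
grip_force: 0.0
```

Emit:
send_rows([
  {"offset": [0, 0, 1.5], "spin": 0},
  {"offset": [0, 0, 4], "spin": 0},
  {"offset": [0, 0, 7], "spin": 0},
  {"offset": [0, 0, 10], "spin": 0},
  {"offset": [0, 0, 10], "spin": 0},
])

```text
time_s: 8.93
eef_pos: [480.5, -107.4, 241.1]
ee_rot: [0.004, 0.792, 0.611, 0.002]
force: [0.3, 0.2, 1.4]
grip_width: 0.997
grip_force: 0.0
```

Run:
```python
from h import *
O=np.array([543.9,-124.6]);ax=np.array([-.9667,.256]);n=np.array([-ax[1],ax[0]])
s=ctrl.sense();print(s['eef_pos'],s['force'])
c,M=T('wrist'); p,d=ctrl.capture('wrist'); cv2.imwrite('pics/w4.png',p[...,::-1]); P=cloud(c,M,d)
m=capmask(p)&(abs(P[...,2]-168)<9)&(np.hypot(P[...,0]-479,P[...,1]+107)<45)
Q=P[m]; C=cv2.minEnclosingCircle(Q[:,:2].astype(np.float32));print(len(Q),Q.mean(0),C,np.percentile(Q[:,2],[5,95]),(np.array(C[0])-O)@np.c_[ax,n])
```

```text
[ 480.48313751 -107.36404492  241.06420301] [0.26244142 0.20953583 1.4346802 ]
1966 [ 477.88987685 -120.46365892  167.54876989] ((477.65289306640625, -121.97014617919922), 20.367807388305664) [165.51107742 168.86755962] [64.71432085 14.41697969]
```

View pics/w4.png

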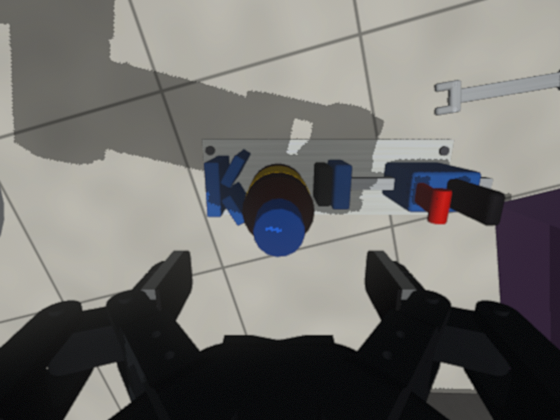

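The bottle stands upright in front of the V, with its cap at (277,230). The 14 mm sideways reading looks suspicious, so I'll check it against the plate in this same picture and in the fixed cameras.

Run:
```python
from h import *
O=np.array([543.9,-124.6]);ax=np.array([-.9667,.256]);n=np.array([-ax[1],ax[0]])
loc=lambda X:np.round((np.atleast_2d(X)[:,:2]-O)@np.c_[ax,n],1)
s=ctrl.sense();print(s['eef_pos'],s['ee_rot'])
for cam in('wrist','top','scene'):
    c,M=T(cam); p,d=ctrl.capture(cam); P=cloud(c,M,d);z=P[...,2]
    near=np.hypot(P[...,0]-O[0],P[...,1]-O[1])<190
    m=capmask(p)&(z>158)&(z<176)&near; m[:]=m&(P[...,0]<560)
    Q=P[m]; C=cv2.minEnclosingCircle(Q[:,:2].astype(np.float32)) if len(Q) else None
    print(cam,len(Q),C,loc(C[0]) if C else '')
    q=(near&(z>4.5)&(z<12)).astype(np.uint8)
    if cam=='wrist':
        q=cv2.morphologyEx(q,cv2.MORPH_OPEN,np.ones((3,3)));k,l,st,_=cv2.connectedComponentsWithStats(q);i=1+st[1:,4].argmax();print(cv2.minAreaRect(P[l==i][:,:2].astype(np.float32)))
        h=cv2.cvtColor(p,cv2.COLOR_RGB2HSV);b=(abs(h[...,0].astype(int)-110)<18)&(h[...,1]>100)&(abs(z-88)<5)&near
        L=loc(P[b]);L=L[L[:,0]>85];print('V',np.percentile(L,[2,50,98],axis=0))
        am=near&(abs(z-100)<30)&(P[...,0]<530);L=loc(P[am]);L=L[L[:,0]<95];print('body',np.percentile(L,[2,50,98],axis=0))
    print([(loc(ray(c,M,x['uv'],88)),round(x['conf'],2)) for x in ctrl.place_of(cam,'bottle_center')],[(loc(ray(c,M,x['uv'],88)),round(x['conf'],2)) for x in ctrl.place_of(cam,'nest')])
```

```text
[ 479.68289554 -107.00564766  238.19607588] [0.00249081 0.79185855 0.61069824 0.00122444]
wrist 2024 ((477.6207580566406, -121.6340560913086), 20.233875274658203) [[64.8 14.1]]
((546.9848022460938, -110.93866729736328), (71.0815658569336, 320.11163330078125), 75.26844787597656)
V [[101.564 -35.536]
 [112.2    -8.4  ]
 [133.816  32.836]]
body [[ 32.  -20. ]
 [ 63.7  -6.2]
 [ 93.7  28.3]]
[] []
top 0 None 
[] [(array([[75.7,  1.3]]), 0.86)]
scene 84 ((480.3476867675781, -120.19873046875), 18.782474517822266) [[62.6 12. ]]
[(array([[71.5, 11.1]]), 0.86)] [(array([[75.4, -4. ]]), 0.96)]
```

Run:
```python
from h import *
O=np.array([543.9,-124.6]);ax=np.array([-.9667,.256]);n=np.array([-ax[1],ax[0]])
c,M=T('wrist'); p,d=ctrl.capture('wrist'); P=cloud(c,M,d)
m=capmask(p)&(P[...,2]>164)&(np.hypot(P[...,0]-478,P[...,1]+121)<19)
m=cv2.erode(m.astype(np.uint8),np.ones((5,5)))>0
Q=P[m]; L=(Q[:,:2]-O)@np.c_[ax,n]; A=np.c_[L-L.mean(0),np.ones(len(L))]
print(len(Q),np.linalg.lstsq(A,Q[:,2],rcond=None)[0])
p,d=ctrl.capture('scene'); q=cv2.resize(p[110:240,140:320],None,fx=4,fy=4,interpolation=cv2.INTER_CUBIC);cv2.imwrite('pics/s3.png',q[...,::-1])
```

```text
1260 [ 4.23639202e-04 -1.87129902e-04  1.67817427e+02]
```

View pics/s3.png

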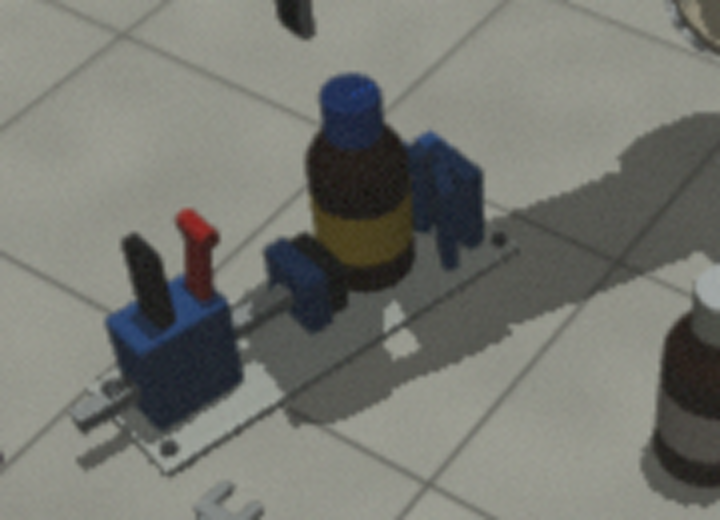

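The bottle stands flat and upright (cap plane level), but on release it slid about 14 mm sideways. I'll regrasp the cap at (477.6,-121.7) and shift it.

Emit:
send_rows([
  {"offset": [-0.1, -0.8, 0], "spin": 0},
  {"offset": [-0.2, -1.5, -1], "spin": 0},
  {"offset": [-0.2, -1.5, -4], "spin": 0},
  {"offset": [-0.2, -1.5, -7], "spin": 0},
  {"offset": [-0.2, -1.5, -9.3], "spin": 0},
  {"offset": [-0.2, -1.5, -10], "spin": 0},
  {"offset": [-0.2, -1.5, -10], "spin": 0},
  {"offset": [-0.2, -1.5, -10], "spin": 0},
])

```text
time_s: 10.2
eef_pos: [477.0, -122.1, 136.4]
ee_rot: [0.0, 0.792, 0.611, 0.0]
force: [-0.1, 0.3, 0.4]
grip_width: 1.007
grip_force: 0.0
```

Emit:
send_rows([
  {"offset": [0, 0, 0], "spin": 0},
  {"offset": [0, 0, 0], "spin": 0},
  {"offset": [0, 0, 0], "spin": 0},
  {"offset": [0, 0, 0], "spin": 0},
  {"offset": [0, 0, 0], "spin": 0},
], grip=0.3, squeeze=40)

```text
time_s: 10.62
eef_pos: [477.2, -121.8, 136.6]
ee_rot: [0.001, 0.792, 0.611, 0.0]
force: [0.5, -0.6, 6.0]
grip_width: 0.48
grip_force: 40.2
```

Emit:
send_rows([
  {"offset": [0, 0, 0.5], "spin": 0},
  {"offset": [0, 0.3, 0.6], "spin": 0},
  {"offset": [0, 0.8, 0.6], "spin": 0},
  {"offset": [0.1, 1.4, 0.6], "spin": 0},
  {"offset": [0.1, 1.4, 0.6], "spin": 0},
  {"offset": [0.1, 1.4, 0.3], "spin": 0},
  {"offset": [0.1, 1.4, 0.1], "spin": 0},
  {"offset": [0.1, 1.4, 0.1], "spin": 0},
])

```text
time_s: 11.28
eef_pos: [477.8, -107.6, 136.6]
ee_rot: [0.0, 0.792, 0.611, 0.0]
force: [0.4, 1.2, -3.7]
grip_width: 0.48
grip_force: 41.9
```

Emit:
send_rows([
  {"offset": [0, 0, -0.05], "spin": 0},
  {"offset": [0, 0, -0.1], "spin": 0},
  {"offset": [0, 0, -0.1], "spin": 0},
])

```text
time_s: 11.53
eef_pos: [478.0, -107.7, 136.6]
ee_rot: [0.0, 0.792, 0.611, 0.0]
force: [0.3, 2.1, 6.0]
grip_width: 0.48
grip_force: 42.8
```

Emit:
send_rows([
  {"offset": [0, 0, 0], "spin": 0},
  {"offset": [0, 0, 0], "spin": 0},
  {"offset": [0, 0, 0], "spin": 0},
], grip=0.6)

```text
time_s: 11.78
eef_pos: [477.8, -107.8, 135.8]
ee_rot: [0.0, 0.792, 0.611, 0.0]
force: [-0.3, -0.3, -0.4]
grip_width: 0.602
grip_force: 0.0
```

Emit:
send_rows([
  {"offset": [0, 0, 0], "spin": 0},
  {"offset": [0, 0, 0], "spin": 0},
  {"offset": [0, 0, 0], "spin": 0},
], grip=1)

```text
time_s: 12.03
eef_pos: [477.7, -107.6, 135.7]
ee_rot: [0.0, 0.792, 0.611, -0.0]
force: [-0.1, -0.1, 0.2]
grip_width: 0.984
grip_force: 0.0
```

Emit:
send_rows([
  {"offset": [0, 0, 1.5], "spin": 0},
  {"offset": [0, 0, 4], "spin": 0},
  {"offset": [0, 0, 7], "spin": 0},
  {"offset": [0, 0, 10], "spin": 0},
  {"offset": [0, 0, 10], "spin": 0},
  {"offset": [0, 0, 10], "spin": 0},
])

```text
time_s: 12.53
eef_pos: [478.1, -107.8, 236.8]
ee_rot: [0.001, 0.792, 0.611, 0.001]
force: [-0.5, -0.0, -1.5]
grip_width: 1.004
grip_force: 0.0
```

Run:
```python
from h import *
O=np.array([543.9,-124.6]);ax=np.array([-.9667,.256]);n=np.array([-ax[1],ax[0]])
loc=lambda X:np.round((np.atleast_2d(X)[:,:2]-O)@np.c_[ax,n],1)
print(ctrl.sense()['eef_pos'])
for cam in('wrist','scene'):
    c,M=T(cam); p,d=ctrl.capture(cam); P=cloud(c,M,d);z=P[...,2]
    m=capmask(p)&(z>158)&(z<176)&(np.hypot(P[...,0]-479,P[...,1]+110)<50)
    C=cv2.minEnclosingCircle(P[m][:,:2].astype(np.float32));print(cam,C,loc(C[0]))
    for k,zz in(('bottle_center',88),('trigger_tip',142),('handle',143)):
        print(k,[(loc(ray(c,M,x['uv'],zz)),round(x['conf'],2)) for x in ctrl.place_of(cam,k)[:1]])
    if cam=='wrist':
        cv2.imwrite('pics/w5.png',p[...,::-1])
        h=cv2.cvtColor(p,cv2.COLOR_RGB2HSV);red=((h[...,0]<8)|(h[...,0]>172))&(h[...,1]>150)&(abs(z-148)<10);print('red',len(P[red]),np.percentile(loc(P[red]),[3,50,97],axis=0))
        H=(abs(z-153)<7)&(P[...,0]>600)&(h[...,2]<70);print('handle',H.sum(),np.percentile(loc(P[H]),[3,50,97],axis=0))
```

```text
[ 478.14362932 -107.78793134  236.79577784]
wrist ((478.33123779296875, -107.72930145263672), 20.398635864257812) [[67.7  0.5]]
bottle_center []
trigger_tip [(array([[-75.8,  -0.8]]), 0.64)]
handle [(array([[-115.8,   -2. ]]), 0.94)]
red 689 [[-79.036 -14.9  ]
 [-71.     -2.2  ]
 [-66.5    12.2  ]]
handle 749 [[-120.456  -14.3  ]
 [-111.8     -1.6  ]
 [-108.      12.1  ]]
scene ((480.26324462890625, -106.04645538330078), 18.21541404724121) [[66.3 -1.6]]
bottle_center [(array([[61.7, -9.2]]), 0.88)]
trigger_tip [(array([[-78.6,   5.1]]), 0.53)]
handle [(array([[-121.1,  -10.6]]), 0.63)]
```

The bottle now stands at +67.7 along and 0.5 mm sideways, which is good. In clamp coordinates the trigger's outer face is at −66 and the handle's at −121, giving the expected 55–56 mm. I'll straddle both, centred at −96.

Emit:
send_rows([
  {"offset": [3.2, -0.8, 0.5], "spin": 0},
  {"offset": [7, -1.8, 0.5], "spin": 0},
  {"offset": [11, -2.8, 0.5], "spin": 0},
  {"offset": [14.5, -3.7, 0.5], "spin": 0},
  {"offset": [15.9, -4, 0], "spin": 0},
  {"offset": [15.9, -4, 0], "spin": 0},
  {"offset": [15.9, -4, 0], "spin": 0},
])

```text
time_s: 13.52
eef_pos: [636.7, -147.5, 234.3]
ee_rot: [-0.001, 0.792, 0.611, -0.001]
force: [-1.3, -0.2, 0.5]
grip_width: 0.998
grip_force: 0.0
```

Run:
```python
from h import *
O=np.array([543.9,-124.6]);ax=np.array([-.9667,.256]);n=np.array([-ax[1],ax[0]])
loc=lambda X:np.round((np.atleast_2d(X)[:,:2]-O)@np.c_[ax,n],1)
e=ctrl.sense()['eef_pos'];print(e,loc(e))
c,M=T('wrist'); p,d=ctrl.capture('wrist'); P=cloud(c,M,d);z=P[...,2]
cv2.imwrite('pics/w6.png',p[...,::-1])
h=cv2.cvtColor(p,cv2.COLOR_RGB2HSV);red=((h[...,0]<8)|(h[...,0]>172))&(h[...,1]>150)&(abs(z-148)<10);print('red',red.sum(),np.percentile(loc(P[red]),[2,50,98],axis=0))
H=(abs(z-155)<4)&(abs(P[...,0]-655)<35)&(abs(P[...,1]+153)<30)&(h[...,2]<70);print('handle',H.sum(),np.percentile(loc(P[H]),[2,50,98],axis=0))
```

```text
[ 636.67383259 -147.49033763  234.30925737] [[-95.5  -1.6]]
red 520 [[-80.9   -14.7  ]
 [-75.15   -1.9  ]
 [-68.538  12.1  ]]
handle 524 [[-121.2  -14.4]
 [-114.9   -2.1]
 [-108.8   11.4]]
```

View pics/w6.png

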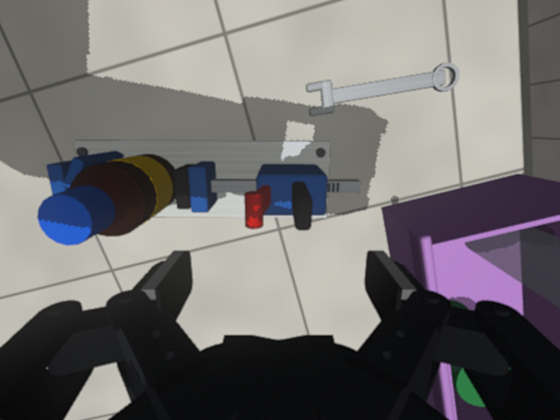

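The trigger (254,210) and handle (301,207) are centred between the fingers. One clearance check against the purple bin before going down.

Run:
```python
from h import *
c,M=T('top'); d=np.load('top0.npy'); P=cloud(c,M,d)
O=np.array([543.9,-124.6]);ax=np.array([-.9667,.256]);n=np.array([-ax[1],ax[0]])
L=(P[...,:2]-O)@np.c_[ax,n]
m=np.zeros(d.shape,bool);m[70:170,400:545]=1
m&=(P[...,2]>40)&(P[...,2]<250)
r=np.hypot(L[...,0]+96,L[...,1]);i=np.where(m,r,1e9).ravel().argsort()[:5]
print(P.reshape(-1,3)[i],L.reshape(-1,2)[i],r.ravel()[i],P[m][:,2].max())
```

```text
[[ 756.01504769 -213.44974994  123.75307371]
 [ 756.18010618 -216.01435344  123.12140647]
 [ 755.58699088 -217.95441235  124.90377862]
 [ 758.18966668 -213.31356623  124.83104903]
 [ 755.61089295 -218.46177548  132.66995568]] [[-227.79715259   31.58960106]
 [-228.61325313   34.02654829]
 [-228.53654364   36.05384075]
 [-229.86449374   30.90124981]
 [-228.68953474   36.53818976]] [135.53004215 136.90902415 137.35288433 137.38482421 137.62831082] 161.23074469707626
```

Emit:
send_rows([
  {"offset": [0, 0, -2], "spin": 0},
  {"offset": [0, 0, -4], "spin": 0},
  {"offset": [0, 0, -5.5], "spin": 0},
  {"offset": [0, 0, -5.5], "spin": 0},
])

```text
time_s: 13.9
eef_pos: [634.9, -146.9, 178.3]
ee_rot: [-0.002, 0.792, 0.611, -0.001]
force: [-0.1, 0.1, -0.4]
grip_width: 0.997
grip_force: 0.0
```

Emit:
send_rows([
  {"offset": [0, 0, -1.5], "spin": 0},
  {"offset": [0, 0, -3.5], "spin": 0},
  {"offset": [0, 0, -5], "spin": 0},
  {"offset": [0, 0, -5.9], "spin": 0},
  {"offset": [0.2, 0, -5.9], "spin": 0},
  {"offset": [0.6, -0.1, -5.9], "spin": 0},
  {"offset": [0.6, -0.1, -5.9], "spin": 0},
])

```text
time_s: 14.48
eef_pos: [643.8, -149.0, 123.5]
ee_rot: [0.001, 0.792, 0.611, 0.001]
force: [-0.7, 0.5, -0.1]
grip_width: 1.002
grip_force: 0.0
```

Emit:
send_rows([
  {"offset": [0, 0, 0], "spin": 0},
  {"offset": [0, 0, 0], "spin": 0},
  {"offset": [0, 0, 0], "spin": 0},
  {"offset": [0, 0, 0], "spin": 0},
], grip=0.6, squeeze=20)

```text
time_s: 14.82
eef_pos: [641.0, -148.0, 122.8]
ee_rot: [-0.002, 0.792, 0.611, -0.002]
force: [-13.5, 3.4, 9.8]
grip_width: 0.602
grip_force: 7.0
```

Emit:
send_rows([
  {"offset": [0, 0, 0], "spin": 0},
  {"offset": [0, 0, 0], "spin": 0},
  {"offset": [0, 0, 0], "spin": 0},
  {"offset": [0, 0, 0], "spin": 0},
], grip=0.42)

```text
time_s: 15.15
eef_pos: [644.9, -149.1, 123.8]
ee_rot: [0.003, 0.792, 0.611, 0.002]
force: [11.9, -1.4, 2.4]
grip_width: 0.434
grip_force: 19.7
```

The first stroke ran free at about 14 N at the tip. I'll release and repeat, watching the force.

Emit:
send_rows([
  {"offset": [0.1, 0, 0], "spin": 0},
  {"offset": [0.1, 0, 0], "spin": 0},
  {"offset": [0.1, 0, 0], "spin": 0},
  {"offset": [0.1, 0, 0], "spin": 0},
], grip=1)

```text
time_s: 15.48
eef_pos: [643.7, -148.6, 121.7]
ee_rot: [-0.0, 0.792, 0.611, 0.0]
force: [0.1, 0.8, 0.8]
grip_width: 0.975
grip_force: 0.0
```

Emit:
send_rows([
  {"offset": [0, 0, 0], "spin": 0},
  {"offset": [0, 0, 0], "spin": 0},
  {"offset": [0, 0, 0], "spin": 0},
  {"offset": [0, 0, 0], "spin": 0},
], grip=0.6)

```text
time_s: 15.82
eef_pos: [641.7, -147.9, 122.4]
ee_rot: [-0.002, 0.792, 0.611, -0.002]
force: [-15.2, 3.2, 10.9]
grip_width: 0.597
grip_force: 7.9
```

Run:
```python
from h import *
O=np.array([543.9,-124.6]);ax=np.array([-.9667,.256]);n=np.array([-ax[1],ax[0]])
loc=lambda X:np.round((np.atleast_2d(X)[:,:2]-O)@np.c_[ax,n],1)
s=ctrl.sense();print(s['eef_pos'],loc(s['eef_pos']),s['force'])
c,M=T('scene'); p,d=ctrl.capture('scene'); P=cloud(c,M,d);z=P[...,2]
m=capmask(p)&(z>158)&(z<176)&(np.hypot(P[...,0]-475,P[...,1]+110)<50)
C=cv2.minEnclosingCircle(P[m][:,:2].astype(np.float32));print(loc(C[0]))
cv2.imwrite('pics/s4.png',cv2.resize(p[110:240,140:320],None,fx=4,fy=4,interpolation=cv2.INTER_CUBIC)[...,::-1])
for k,zz in(('jaw_bar',40),('nest',88),('bottle_center',88)): print(k,[(loc(ray(c,M,x['uv'],zz)),round(x['conf'],2)) for x in ctrl.place_of('scene',k)[:1]])
```

```text
[ 641.6510083  -147.93178161  122.44221531] [[-100.5   -2.5]] [-15.21447554   3.15838459  10.87214205]
[[66.2  0.2]]
jaw_bar [(array([[ 27.1, -23. ]]), 0.66)]
nest [(array([[84.9, 14.2]]), 0.96)]
bottle_center [(array([[65.6, -3.5]]), 0.82)]
```

View pics/s4.png

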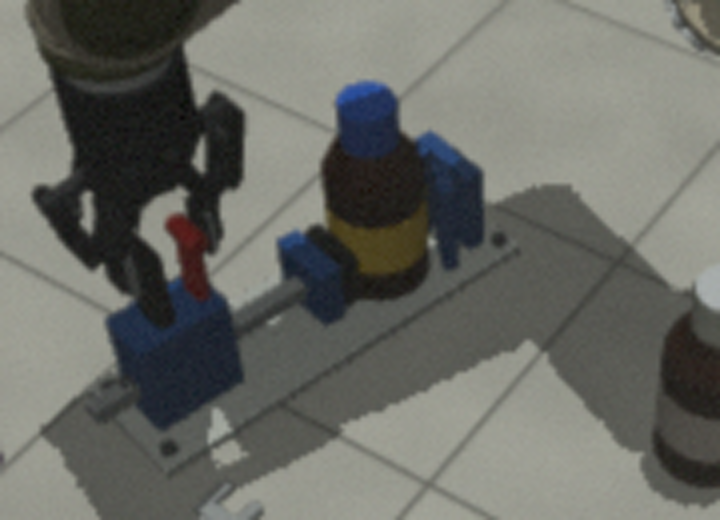

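The jaw has advanced and the bottle is still standing in front of the V. I continue stroke 2 in steps.

Emit:
send_rows([
  {"offset": [0, 0, 0], "spin": 0},
  {"offset": [0, 0, 0], "spin": 0},
  {"offset": [0, 0, 0], "spin": 0},
], grip=0.5)

```text
time_s: 16.27
eef_pos: [642.2, -148.1, 122.8]
ee_rot: [-0.002, 0.792, 0.611, -0.001]
force: [-12.8, 3.0, 11.1]
grip_width: 0.504
grip_force: 9.4
```

Emit:
send_rows([
  {"offset": [0, 0, 0], "spin": 0},
  {"offset": [0, 0, 0], "spin": 0},
  {"offset": [0, 0, 0], "spin": 0},
], grip=0.43)

```text
time_s: 16.52
eef_pos: [645.0, -148.8, 123.4]
ee_rot: [0.002, 0.792, 0.611, 0.001]
force: [4.6, 0.8, 7.2]
grip_width: 0.434
grip_force: 18.3
```

Emit:
send_rows([
  {"offset": [0, 0, 0], "spin": 0},
  {"offset": [0, 0, 0], "spin": 0},
  {"offset": [0, 0, 0], "spin": 0},
  {"offset": [0, 0, 0], "spin": 0},
], grip=1)

```text
time_s: 16.85
eef_pos: [643.8, -148.7, 121.6]
ee_rot: [0.0, 0.792, 0.611, 0.0]
force: [-0.5, -1.1, -0.4]
grip_width: 0.969
grip_force: 0.0
```

Emit:
send_rows([
  {"offset": [0, 0, 0], "spin": 0},
  {"offset": [0, 0, 0], "spin": 0},
  {"offset": [0, 0, 0], "spin": 0},
  {"offset": [0, 0, 0], "spin": 0},
], grip=0.7)

```text
time_s: 17.18
eef_pos: [641.8, -148.1, 122.2]
ee_rot: [-0.002, 0.792, 0.611, -0.002]
force: [-13.5, 2.8, 9.1]
grip_width: 0.703
grip_force: 7.3
```

Emit:
send_rows([
  {"offset": [0, 0, 0], "spin": 0},
  {"offset": [0, 0, 0], "spin": 0},
  {"offset": [0, 0, 0], "spin": 0},
], grip=0.64)

```text
time_s: 17.43
eef_pos: [643.3, -148.4, 122.0]
ee_rot: [-0.0, 0.792, 0.611, -0.0]
force: [-4.2, 0.7, 2.9]
grip_width: 0.643
grip_force: 2.2
```

Emit:
send_rows([
  {"offset": [0, 0, 0], "spin": 0},
  {"offset": [0, 0, 0], "spin": 0},
  {"offset": [0, 0, 0], "spin": 0},
], grip=0.6)

```text
time_s: 17.68
eef_pos: [643.2, -148.4, 121.9]
ee_rot: [-0.001, 0.792, 0.611, -0.0]
force: [-5.6, 1.1, 4.5]
grip_width: 0.601
grip_force: 3.2
```

Emit:
send_rows([
  {"offset": [0, 0, 0], "spin": 0},
  {"offset": [0, 0, 0], "spin": 0},
  {"offset": [0, 0, 0], "spin": 0},
], grip=0.56)

```text
time_s: 17.93
eef_pos: [642.7, -148.3, 122.0]
ee_rot: [-0.001, 0.792, 0.611, -0.001]
force: [-9.2, 2.5, 7.3]
grip_width: 0.56
grip_force: 5.0
```

Emit:
send_rows([
  {"offset": [0, 0, 0], "spin": 0},
  {"offset": [0, 0, 0], "spin": 0},
  {"offset": [0, 0, 0], "spin": 0},
], grip=0.52)

```text
time_s: 18.18
eef_pos: [642.2, -148.1, 122.2]
ee_rot: [-0.002, 0.792, 0.611, -0.001]
force: [-14.5, 2.8, 9.1]
grip_width: 0.523
grip_force: 6.9
```

Emit:
send_rows([
  {"offset": [0, 0, 0], "spin": 0},
  {"offset": [0, 0, 0], "spin": 0},
  {"offset": [0, 0, 0], "spin": 0},
], grip=0.49)

```text
time_s: 18.43
eef_pos: [642.6, -148.2, 122.4]
ee_rot: [-0.001, 0.792, 0.611, -0.001]
force: [-11.5, 3.0, 9.8]
grip_width: 0.498
grip_force: 11.3
```

Emit:
send_rows([
  {"offset": [0, 0, 0], "spin": 0},
  {"offset": [0, 0, 0], "spin": 0},
  {"offset": [0, 0, 0], "spin": 0},
], grip=0.46)

```text
time_s: 18.68
eef_pos: [643.5, -148.5, 122.6]
ee_rot: [-0.0, 0.792, 0.611, -0.0]
force: [-4.6, 1.6, 8.5]
grip_width: 0.47
grip_force: 19.2
```

Emit:
send_rows([
  {"offset": [0, 0, 0], "spin": 0},
  {"offset": [0, 0, 0], "spin": 0},
  {"offset": [0, 0, 0], "spin": 0},
], grip=0.43)

```text
time_s: 18.93
eef_pos: [643.6, -148.5, 122.6]
ee_rot: [-0.0, 0.792, 0.611, -0.0]
force: [-3.7, 0.6, 7.6]
grip_width: 0.465
grip_force: 19.2
```

Run:
```python
from h import *
O=np.array([543.9,-124.6]);ax=np.array([-.9667,.256]);n=np.array([-ax[1],ax[0]])
loc=lambda X:np.round((np.atleast_2d(X)[:,:2]-O)@np.c_[ax,n],1)
c,M=T('scene'); p,d=ctrl.capture('scene'); P=cloud(c,M,d);z=P[...,2]
m=capmask(p)&(z>158)&(z<176)&(np.hypot(P[...,0]-475,P[...,1]+110)<50)
C=cv2.minEnclosingCircle(P[m][:,:2].astype(np.float32));print(C,loc(C[0]))
```

```text
((471.76861572265625, -105.81254577636719), 20.180177688598633) [[74.5  0.3]]
```

The trigger stalls part-way at about 21 N, against about 15 N running free, and the bottle has moved home. A slightly firmer, bounded squeeze at 23 N will make sure, then I release.

Emit:
send_rows([
  {"offset": [0, 0, 0], "spin": 0},
  {"offset": [0, 0, 0], "spin": 0},
  {"offset": [0, 0, 0], "spin": 0},
  {"offset": [0, 0, 0], "spin": 0},
], grip=0.43, squeeze=23)

```text
time_s: 19.32
eef_pos: [644.0, -148.6, 122.7]
ee_rot: [0.0, 0.792, 0.611, 0.0]
force: [-2.0, 1.9, 7.7]
grip_width: 0.459
grip_force: 22.2
```

Emit:
send_rows([
  {"offset": [0, 0, 0], "spin": 0},
  {"offset": [0, 0, 0], "spin": 0},
  {"offset": [-0.6, 0.1, 0], "spin": 0},
  {"offset": [-0.6, 0.1, 0], "spin": 0},
  {"offset": [-0.6, 0.1, 0], "spin": 0},
], grip=1)

```text
time_s: 19.73
eef_pos: [637.7, -147.7, 121.9]
ee_rot: [0.0, 0.792, 0.611, 0.0]
force: [0.1, 0.3, 0.5]
grip_width: 0.995
grip_force: 0.0
```

Emit:
send_rows([
  {"offset": [0, 0, 1.5], "spin": 0},
  {"offset": [0, 0, 4], "spin": 0},
  {"offset": [0, 0, 7], "spin": 0},
  {"offset": [0, 0, 10], "spin": 0},
  {"offset": [0, 0, 12], "spin": 0},
  {"offset": [0, 0, 12], "spin": 0},
])

```text
time_s: 20.23
eef_pos: [639.1, -148.1, 247.1]
ee_rot: [0.004, 0.792, 0.611, 0.002]
force: [0.8, -0.1, 1.0]
grip_width: 0.999
grip_force: 0.0
```

Run:
```python
from h import *
O=np.array([543.9,-124.6]);ax=np.array([-.9667,.256]);n=np.array([-ax[1],ax[0]])
loc=lambda X:np.round((np.atleast_2d(X)[:,:2]-O)@np.c_[ax,n],1)
print(ctrl.sense()['force'])
for cam in('scene','wrist'):
    c,M=T(cam); p,d=ctrl.capture(cam); P=cloud(c,M,d);z=P[...,2]
    if cam=='wrist':cv2.imwrite('pics/w7.png',p[...,::-1])
    m=capmask(p)&(z>158)&(z<176)&(np.hypot(P[...,0]-470,P[...,1]+107)<50)
    if m.sum()>20:
        C=cv2.minEnclosingCircle(P[m][:,:2].astype(np.float32));print(cam,C,loc(C[0]))
    print([(k,loc(ray(c,M,x['uv'],zz)),round(x['conf'],2)) for k,zz in(('nest',88),('jaw_bar',40),('trigger_tip',142)) for x in ctrl.place_of(cam,k)[:1]])
```

```text
[ 0.80142348 -0.05868765  0.97095464]
scene ((471.3309631347656, -105.6277084350586), 19.3101749420166) [[75.   0.2]]
[('nest', array([[79.,  1.]]), 0.59), ('jaw_bar', array([[ 34.4, -14.2]]), 0.75), ('trigger_tip', array([[-112.2,   -2.3]]), 0.61)]
wrist ((472.41668701171875, -107.34304809570312), 21.239803314208984) [[73.5  1.6]]
[('jaw_bar', array([[37.1,  1.7]]), 0.64), ('trigger_tip', array([[-75.6,   0.6]]), 0.72)]
```

View pics/w7.png

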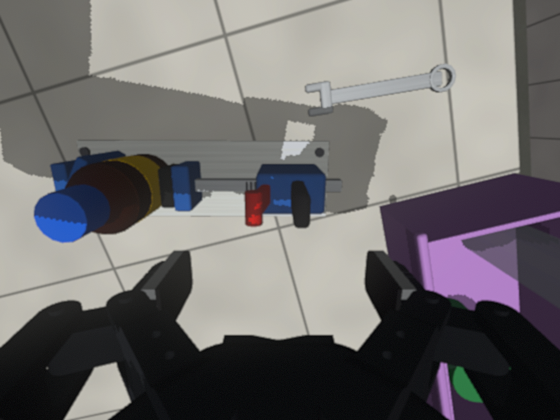

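The bottle is home at +75 mm (within 1–2 mm sideways), pressed by the pad. The trigger at (254,205) is back in its released place, and the arm is clear. Handing in.

```bash
python3 -c "
from rig import ctrl
print(ctrl.finish_job())"
```

```text
the job is handed in; nothing more can be done
None
```

The bottle is clamped upright in the V with the trigger released and the arm clear; I handed the job in at about 20 s, but the call returned no verdict: it took a regrasp after a 14 mm sideways slip, then three squeezes, the last stalling at about 23 N at the tip (about 14 N on the bottle by the given table).

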